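# Snap the solvent bottle into its spring clip

## Task

The cleaning is done, so put the spirit bottle (brown glass, white cap) away where it cannot be knocked over: lift it on to the base board of the bottle rack, standing upright in front of the empty spring clip, and push it straight in between the spring arms until it snaps fully home and the arms have closed round it. Do not ram the glass against the rack, let go of it at the end, and leave the water bottle in its clip and the other things where they stand.

Things in the scene. Friction and masses are not known exactly. Their poses are not given: they have to be found in the camera images.
- spirit_bottle: The bottle to put away: brown glass, white screw cap, 0.17 to 0.31 kg. Body is a cylinder 54 mm in diameter up to 99 mm, then a shoulder and cap 30 mm in diameter up to 115 mm. Origin: centre of its underside; z is the bottle's axis, up.
- rack: Light wood bottle rack, fixed: base board 140 mm deep (x) by 270 mm long (y), top 12 mm above the table; back board 16 mm thick along the +x edge, top 58 mm above the table. Origin: centre of the underside at table height; x points from the open front to the back board. Two steel spring clips stand on it 125 mm apart along y, open to -x; which is on which side changes.
- clip_wide: The empty spring clip: polished steel C, inside 55 mm across, two sprung arms hinged at the back. Origin: on top of the base board (12 mm above the table) on the axis of a bottle fully home, where the bottle's origin coincides with it; +x is the way to push the bottle in, z up. The base board's front edge is at x = -90 mm. Arms: a band from 26 to 44 mm above the board.
- clip_wide_left (a joint): Opening angle (rad) of the wide clip's arm on the +y side: 0 closed; about 0.09 when the bottle's full width is in the throat; springs back to 0 when the bottle is home.
- clip_wide_right (a joint): The same for the arm on the -y side; also positive when it opens.
- clip_narrow: The other clip, like the wide one but with an inner diameter of 49 mm; it already holds the water bottle. Origin and axes as for the wide clip.
- water_bottle: Bystander: clear bottle with a blue cap, 48 mm in diameter, 105 mm high, standing on the base board in the narrow clip. Origin: centre of its underside.
- varnish_jar: Bystander: amber jar with a black cap, 54 mm in diameter, 64 mm high, standing on the table. Origin: centre of its underside.
- cotton_pot: Bystander: aluminium pot of cotton wool balls, 66 mm in diameter, 69 mm high, standing on the table. Origin: centre of its underside.
- clip_throat (a point): Middle of the empty clip's mouth, 16 mm before the clip's origin and 35 mm above the base board. Here the closed arms leave a throat of 46 mm; their lips flare to 65 mm apart 12 mm farther out. The bottle meets them with its axis 32 mm before home, opens them fully about 16 mm before home; the push peaks at 9 to 13 N, then drops, the arms draw it in and it stops against the back piece at home.

How it is judged:
By the outcome, as a careful person would: the job done as asked, in the order asked, and still so for the second after the job is handed in, with the robot touching nothing.
It also fails if it takes over 51 s, if anything falls off the work surface, if the arm or the gripper's body presses on something with over 40 N, if the wrist force passes 120 N, or if a joint passes its speed limit or range.

## Robot

A 6-joint arm with a two-finger parallel gripper is mounted at the origin on the work surface; the furniture and walls round the work are solid. World frame = base frame: x ahead of the robot, y to its left, z up, the work surface at z = 0. Lengths are in m, angles in rad, forces in N, time in s.
With the tool pointing down it reaches from about 0.4 to 0.825 m from the base axis. Payload 7 kg.
Tool frame: the origin (TCP) lies midway between the tips of the shut fingers; the grasp point (between the pads) lies 19 mm behind it; z points along the fingers, y is the line along which they close (so a half turn about z gives the same grasp; the last joint's range is limited). The gripper opens to 88 mm and grips with 3 to 60 N. Pads are 19 mm wide; open, the fingers measure 130 mm over their backs; the gripper's body (78 mm by 193 mm) begins 47 mm behind the grasp point.
Start: joints at [1.539, 0.359, 0.012, 0, -1.224, -0.288], TCP at [0.212, 0.641, 0.19] pointing down, gripper open.
Joint ranges: [-3.07, 3.07], [-1.43, 2.12], [-1.02, 1.25], [-3.03, 1.67], [-3.05, -0], [-3.03, 3.03]. Speed limits (rad/s): [2.39, 2.39, 3.01, 3.14, 3.14, 3.14].

## Interface

Orientations are given as [roll, pitch, yaw] about the fixed x, y, z axes, in that order (R = Rz(yaw) Ry(pitch) Rx(roll)).
In Python, from station import get_state, grab_frame, calibration, job_done, boxes_of, regions_of, spot_point gives the robot as it stands. The module is installed in compiled form; this text tells all that it offers.
- The arm moves only by the tool arm_command, never from a script. Its argument "commands" is a list of rows, each an object of numbers: "tx", "ty", "tz": the shift along the tool's x, y, z each as a share of 25 cm, from -1 to 1; "twist": the turn about the tool's z as a share of 180 degrees, from -1 to 1. A call has exactly 8 rows; each row is the pose to reach, as a shift and turn from the pose commanded when the call began, along the tool's axes at that moment, turning the shorter way round; what a row does not reach only later rows make up. A row lasts 1/12 s, in which the tool goes at most 41.7 mm and 7.16 degrees, less where a joint would pass 70% of its speed; a pose out of reach is approached as far as the arm can. A call with a number of a shift or a turn outside -1 to 1 is refused whole. A call with a gripper value outside its range is refused whole. "claw" is the opening, from 0 (shut) to 1 (fully open), set as the call begins (left out, the last holds). The fingers move at their own pace and stop on an object; "grip_force" is the grip in N (left out, the last holds). Time passes only in rows, so rows that repeat a pose let the fingers close, or fill a call up. It gives the time, the measured TCP pose, the force, the opening and the grip force at its end, in the units of the state.
- get_state(): the state, without advancing time (a new reading comes with each control period).
- grab_frame(name): name is "scene" or "top" or "wrist"; returns the picture (400x640x3 uint8, red, green, blue); there is no depth.
- calibration(name): a dict with "camera_matrix" (3x3 intrinsics, pixels), "extrinsics" (4x4, takes a point from camera to world coordinates). Camera axes: x right, y down, z forward; pixel columns grow to the right and rows downward; lengths in m; the calibration is good to about 2 mm. A picture is of the moment at which its call begins: read the wrist's pose just before it. calibration takes no time and is no camera call; for the wrist camera it gives the pose at the moment of the call.
- job_done(): hands the job in; it is judged then, once.
Trained networks look in the newest picture that a camera, given by its name, has taken for a name from the list of things; names that differ only in an ending like _2 or _b are one class to them, and where a whole thing is asked for, a point or a joint stands for the part that bears it (a point fixed in the world has none). Each returns a list of dicts, best first, with "score" (0 to 1); they miss things now and then, are a little off and sometimes report something else, mostly with a low value. They report only what shows in the picture. A call takes as long as a camera call.
- boxes_of(query, camera): "rect" ([left, top, right, bottom] in pixels, round what is visible of it).
- regions_of(query, camera): "region" (400x640 bool, what is visible of it) and "rect" ([left, top, right, bottom] in pixels, round what is visible of it).
- spot_point(query, camera): "uv" ([column, row] in pixels: a listed point, or the origin of a listed thing).
The state is a dict: "t": time; "q": joint angles; "qd": joint speeds; "joint_efforts": joint torques, N m; "eef_pos": TCP position; "ee_rot": TCP orientation; "force": force on the tool from outside, world axes, zero at the start; "moment": the same for the moment, N m; "width": finger opening in m; "gripper_force": force on a finger pad.
Only numpy, scipy, OpenCV 4.12 (cv2) and the standard library are available. Lean on these libraries where they do the work, as an engineer would, in place of code of your own. Each camera call takes 0.05 s, during which the arm holds its last target. There are 200 camera calls.

## Working session

There is one attempt and no reset: what is moved stays moved. The work goes in short steps, Python scripts to look and compute and a tool call to move; the robot and the scene stay as the last step left them, time stands still between calls to the robot, and variables do not carry over. Pictures are saved under pics/ and viewed, at most 10 in all, crops included, and the job is handed in when it is done.

Besides the shell and the picture viewer there is one more tool, called after "Request:" as name(argument=value, ...), one argument or row to a line, values as JSON. arm_command: Moves the arm, as the interface text tells. Shift numbers are shares of 25 cm and turn numbers shares of 180 degrees, none past 1 either way. Its arguments: {"type":"object","properties":{"commands":{"type":"array"},"claw":{"type":"number"},"grip_force":{"type":"number"}},"required":["commands"]}

```bash
mkdir -p pics
cat > h.py <<'E'
import numpy as np, cv2
from station import *
def ray(cam,uv,z):
    c=calibration(cam);K=np.array(c["camera_matrix"]);T=np.array(c["extrinsics"])
    d=T[:3,:3]@np.linalg.solve(K,[uv[0],uv[1],1.]);o=T[:3,3]
    return o+d*(z-o[2])/d[2]
def proj(cam,p):
    c=calibration(cam);K=np.array(c["camera_matrix"]);T=np.array(c["extrinsics"])
    q=K@(T[:3,:3].T@(np.array(p)-T[:3,3]));return q[:2]/q[2]
def save(cam,n): cv2.imwrite(f"pics/{n}.png",cv2.cvtColor(grab_frame(cam),cv2.COLOR_RGB2BGR))
E
python3 - <<'E'
from h import *
np.set_printoptions(precision=4,suppress=True)
s=get_state();print(s["t"],s["eef_pos"],s["ee_rot"],s["width"])
for cam in ["scene","top"]:
    save(cam,cam+"0");print(cam,np.array(calibration(cam)["extrinsics"])[:3])
    for q,z in [("spirit_bottle",0),("clip_wide",.012),("clip_narrow",.012),("water_bottle",.012),("rack",0),("clip_throat",.047),("varnish_jar",0),("cotton_pot",0)]:
        for r in spot_point(q,cam)[:2]: print(q,r["score"],np.array(r["uv"]),ray(cam,r["uv"],z))
a=cv2.imread("pics/scene0.png");b=cv2.imread("pics/top0.png")
E
```

```text
0.0 [0.2121 0.6403 0.1894] [ 3.14   -0.0001 -0.32  ] 0.08790228128393106
scene [[-0.4277 -0.3591  0.8295 -0.3642]
 [-0.9039  0.1638 -0.3952  0.6604]
 [ 0.006  -0.9188 -0.3947  0.5127]]
spirit_bottle 0.62 [419. 217.] [ 0.5307 -0.0236  0.    ]
clip_wide 0.73 [291.8 263.8] [0.4352 0.3399 0.012 ]
clip_wide 0.41 [309.6 255.6] [0.4501 0.2958 0.012 ]
clip_narrow 0.75 [316.5 236.4] [0.5197 0.2485 0.012 ]
water_bottle 0.57 [317.4 236.4] [0.5189 0.2467 0.012 ]
rack 0.68 [307.2 256. ] [0.4702 0.2921 0.    ]
rack 0.59 [316.3 235.4] [0.5454 0.237  0.    ]
clip_throat 0.86 [296.8 244.8] [0.4418 0.3263 0.047 ]
varnish_jar 0.92 [426.9 241.6] [0.4203 0.0342 0.    ]
cotton_pot 0.87 [202.5 236.2] [0.645  0.4632 0.    ]
top [[ 0.0279 -0.977   0.2115  0.3691]
 [-0.9996 -0.0271  0.0066  0.204 ]
 [-0.0007 -0.2116 -0.9773  0.8862]]
spirit_bottle 0.63 [423.6 210. ] [ 0.5412 -0.0315  0.    ]
clip_wide 0.5 [268.6 244.7] [0.4444 0.3434 0.012 ]
clip_narrow 0.44 [310.7 211.4] [0.5278 0.246  0.012 ]
water_bottle 0.93 [310.8 208.7] [0.5345 0.246  0.012 ]
water_bottle 0.4 [398.6 254.1] [0.4308 0.034  0.012 ]
rack 0.64 [292.  233.7] [0.4736 0.2901 0.    ]
clip_throat 0.6 [270.9 245.5] [0.4397 0.3325 0.047 ]
clip_throat 0.51 [295.3 231.3] [0.4738 0.2781 0.047 ]
varnish_jar 0.71 [401.2 251.4] [0.4382 0.0253 0.    ]
cotton_pot 0.92 [225.6 172.9] [0.6226 0.4647 0.    ]
cotton_pot 0.27 [422.5 209.2] [ 0.5431 -0.0288  0.    ]
```

View pics/scene0.png

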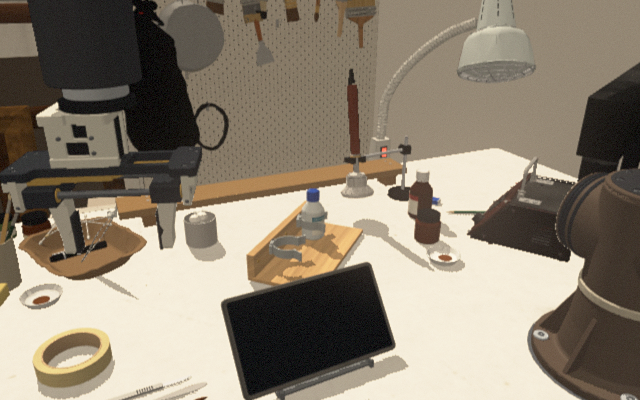

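View pics/top0.png

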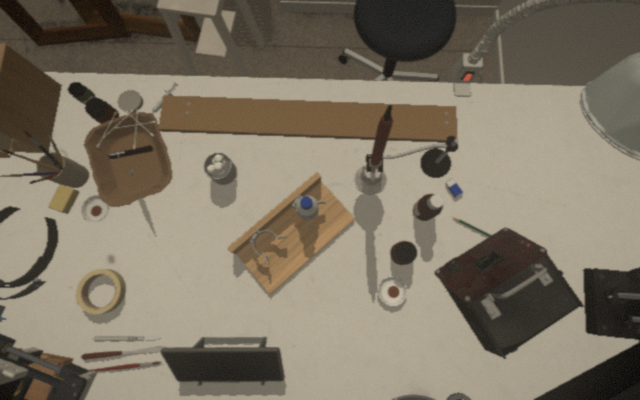

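The scene view shows the brown bottle at (419,197), the jar in front of it, and the rack with the empty clip at (287,245). In the top view the bottle is at (428,208), the empty clip at (266,243) and the water bottle at (306,207). The tall soldering iron (371,170) and the helping-hand stand (435,160) are obstacles near the bottle.

Run:
```python
from h import *
np.set_printoptions(precision=4,suppress=True)
def tri(a,b):
    P=[]
    for cam,uv in (("scene",a),("top",b)):
        c=calibration(cam);K=np.array(c["camera_matrix"]);T=np.array(c["extrinsics"])
        P.append((K@np.linalg.inv(T)[:3],uv))
    X=cv2.triangulatePoints(P[0][0],P[1][0],np.float32(P[0][1]).reshape(2,1),np.float32(P[1][1]).reshape(2,1)).ravel();return X[:3]/X[3]
print("iron tip",tri((351,70),(388,110)),"bottle cap",tri((423,171),(435,200)),"helper clip",tri((406,148),(452,143)),"water cap",tri((313,190),(306,202)), "rod", tri((365,158),(385,158)))
print("iron base",ray("top",(371,180),0.02))
for cam in("scene","top"):
    grab_frame(cam)
    for q in("spirit_bottle","clip_wide","rack"):
        for r in regions_of(q,cam)[:2]:print(cam,q,r["score"],np.array(r["rect"]),r["region"].sum())
# backboard/base corners from top
for uv,z in [((232,250),.058),((318,178),.058),((270,293),.012),((354,213),.012)]: print(uv,ray("top",uv,z))
im=cv2.imread("pics/top0.png")[165:305,215:375]
cv2.imwrite("pics/rk.png",cv2.resize(im,None,fx=4.25,fy=4.25,interpolation=cv2.INTER_CUBIC))
```

```text
iron tip [0.6413 0.1101 0.3328] bottle cap [ 0.5409 -0.0294  0.111 ] helper clip [ 0.6675 -0.067   0.1252] water cap [0.5294 0.2521 0.1154] rod [0.6245 0.0788 0.1322]
iron base [0.6086 0.1007 0.02  ]
scene spirit_bottle 0.67 [406.8 169.5 432.3 220. ] 840
scene spirit_bottle 0.23 [299.7 213.2 325.4 233. ] 277
scene clip_wide 0.94 [272.  236.1 306.2 260.9] 584
scene rack 0.7 [244.5 201.7 364.4 290.5] 4343
top spirit_bottle 0.68 [413.3 193.4 439.3 220.8] 603
top clip_wide 0.74 [227.2 171.1 355.9 293.6] 6573
top rack 0.69 [226.6 171.7 357.3 292.6] 6628
(232, 250) [0.4262 0.4177 0.058 ]
(318, 178) [0.5996 0.2296 0.058 ]
(270, 293) [0.333  0.3333 0.012 ]
(354, 213) [0.5267 0.1408 0.012 ]
```

View pics/rk.png

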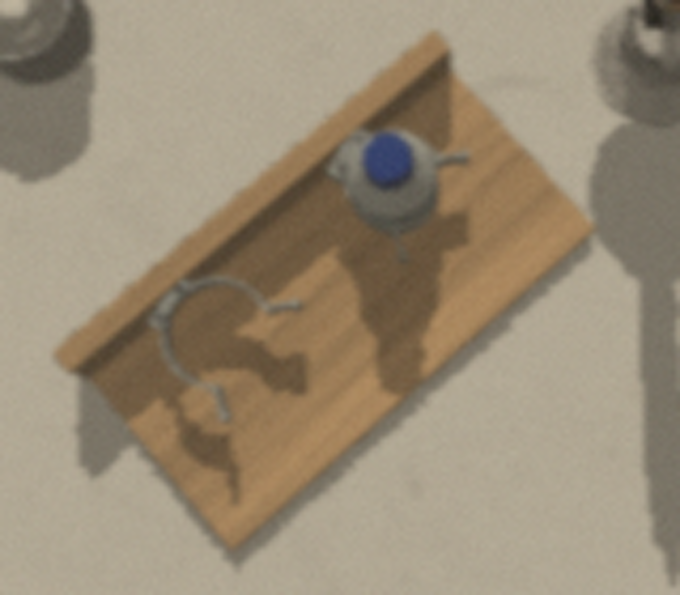

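The crop shows front corners of the base board at (232,550) and (594,230), the back board's outer top corners at (56,355) and (435,32), and the clip's lips at (300,305) and (225,415). The clip opens toward the lower right.

Run:
```python
from h import *
from scipy.optimize import least_squares
np.set_printoptions(precision=4,suppress=True)
f=lambda u,v:(215+(u+.5)/4.25-.5,165+(v+.5)/4.25-.5)
obs=[(f(232,550),(-.07,.135,.012)),(f(594,230),(-.07,-.135,.012)),(f(56,355),(.07,.135,.058)),(f(435,32),(.07,-.135,.058))]
C=lambda s:[(f(300,305),(s[0]-.028,s[1]-.0325,.047)),(f(225,415),(s[0]-.028,s[1]+.0325,.047))]
W=lambda p,q:np.array([p[0]+np.cos(p[2])*q[0]-np.sin(p[2])*q[1],p[1]+np.sin(p[2])*q[0]+np.cos(p[2])*q[1],q[2]])
o=obs+C((.02,.0625))
r=least_squares(lambda p:np.concatenate([proj("top",W(p,q))-u for u,q in o]),[.47,.29,.7])
print(r.x,r.fun.reshape(-1,2))
p=r.x;print("clip",W(p,(.02,.0625,.012)),"narrow",W(p,(.02,-.0625,.012)), "narrow cap px",proj("top",W(p,(.02,-.0625,.117))))
```

```text
[0.4748 0.2821 0.7572] [[ 1.2573 -0.2305]
 [ 1.5785 -1.5885]
 [-0.2341 -1.2773]
 [ 0.2349 -1.8916]
 [ 0.7421  5.7158]
 [-3.4318 -1.0201]]
clip [0.4464 0.3413 0.012 ] narrow [0.5323 0.2504 0.012 ] narrow cap px [306.709  200.5005]
```

```bash
cat >> h.py <<'E'
from scipy.spatial.transform import Rotation as Ro
def go(p,yaw,s=None,start=None):
    s=s or get_state(); P0,R0=(start if start else (np.array(s["eef_pos"]),Ro.from_euler("xyz",s["ee_rot"]).as_matrix()))
    d=R0.T@(np.array(p)-P0)/.25
    y0=np.arctan2(R0[1,0],R0[0,0]); tw=-((np.degrees(np.radians(yaw)-y0)+180)%360-180)/180
    print("tx ty tz twist",np.round(d,3),round(tw,4))
E
python3 - <<'E'
from h import *
np.set_printoptions(precision=4,suppress=True)
s=get_state();R=Ro.from_euler("xyz",s["ee_rot"]).as_matrix()
T=np.array(calibration("wrist")["extrinsics"]);print("cam in tool",R.T@(T[:3,3]-s["eef_pos"]),R.T@T[:3,:3])
go((.40,.30,.30),-46.6);go((.541,-.03,.25),30)
E
```

```text
cam in tool [ 0.0717 -0.0001 -0.1933] [[-0.0001 -0.964  -0.2658]
 [ 1.     -0.0002  0.0003]
 [-0.0003 -0.2658  0.964 ]]
tx ty tz twist [ 1.142  1.058 -0.439] 0.1571
tx ty tz twist [ 2.092  2.134 -0.239] -0.2685
```

Request:
arm_command(
  commands=[
    {"tx": 0.05, "ty": 0.05, "tz": -0.15},
    {"tx": 0.15, "ty": 0.14, "tz": -0.28, "twist": 0.03},
    {"tx": 0.27, "ty": 0.25, "tz": -0.36, "twist": 0.06},
    {"tx": 0.38, "ty": 0.35, "tz": -0.42, "twist": 0.09},
    {"tx": 0.48, "ty": 0.45, "tz": -0.44, "twist": 0.12},
    {"tx": 0.58, "ty": 0.55, "tz": -0.44, "twist": 0.157},
    {"tx": 0.68, "ty": 0.65, "tz": -0.44, "twist": 0.157},
    {"tx": 0.78, "ty": 0.74, "tz": -0.44, "twist": 0.157},
  ],
  claw=1,
)

```text
invalid input
```

```bash
python3 -c "
from h import *
go((.40,.30,.30),-46.6)"
```

```text
tx ty tz twist [ 1.142  1.058 -0.439] 0.1571
```

Request:
arm_command(
  commands=[
    {"tx": 0.05, "ty": 0.05, "tz": -0.15, "twist": 0},
    {"tx": 0.15, "ty": 0.14, "tz": -0.28, "twist": 0.03},
    {"tx": 0.27, "ty": 0.25, "tz": -0.36, "twist": 0.06},
    {"tx": 0.38, "ty": 0.35, "tz": -0.42, "twist": 0.09},
    {"tx": 0.48, "ty": 0.45, "tz": -0.44, "twist": 0.12},
    {"tx": 0.58, "ty": 0.55, "tz": -0.44, "twist": 0.157},
    {"tx": 0.68, "ty": 0.65, "tz": -0.44, "twist": 0.157},
    {"tx": 0.78, "ty": 0.74, "tz": -0.44, "twist": 0.157},
  ],
  claw=1,
)

```text
t: 1.97
eef_pos: [0.3396, 0.4019, 0.301]
ee_rot: [-3.14, 0.001, -0.814]
force: [0.9, 0.7, 0.4]
width: 0.0874
gripper_force: 0.0
```

```bash
python3 -c "
from h import *
s=get_state();print(s['t'],s['eef_pos'],s['ee_rot'],s['q'])
go((.40,.30,.30),-46.6)"
```

```text
1.9667 [0.33958253 0.40194592 0.30103505] [-3.14041310e+00  6.75991223e-04 -8.13690090e-01] [ 1.24236429e+00  5.57845268e-02 -1.26805899e-01 -4.85856730e-05
 -1.38684722e+00 -4.85249601e-01]
tx ty tz twist [0.462 0.104 0.004] -0.0001
```

Request:
arm_command(
  commands=[
    {"tx": 0.12, "ty": 0.03, "tz": 0, "twist": 0},
    {"tx": 0.24, "ty": 0.06, "tz": 0, "twist": 0},
    {"tx": 0.36, "ty": 0.08, "tz": 0, "twist": 0},
    {"tx": 0.43, "ty": 0.1, "tz": 0, "twist": 0},
    {"tx": 0.45, "ty": 0.1, "tz": 0, "twist": 0},
    {"tx": 0.45, "ty": 0.1, "tz": 0, "twist": 0},
    {"tx": 0.45, "ty": 0.1, "tz": 0, "twist": 0},
    {"tx": 0.45, "ty": 0.1, "tz": 0, "twist": 0},
  ],
)

```text
t: 2.63
eef_pos: [0.398, 0.3057, 0.3003]
ee_rot: [3.142, 0.0, -0.813]
force: [0.6, 0.1, -0.1]
width: 0.0872
gripper_force: 0.0
```

Run:
```python
from h import *
np.set_printoptions(precision=4,suppress=True)
s=get_state();print(s["t"],s["eef_pos"],s["ee_rot"])
save("wrist","w1");c=calibration("wrist");np.savez("w1",K=c["camera_matrix"],T=c["extrinsics"])
for q,z in [("clip_wide",.012),("clip_narrow",.012),("water_bottle",.012),("rack",0),("clip_throat",.047)]:
    for r in spot_point(q,"wrist")[:2]: print(q,r["score"],np.array(r["uv"]),ray("wrist",r["uv"],z))
```

```text
2.6333 [0.398  0.3057 0.3003] [ 3.1415  0.0002 -0.8125]
clip_narrow 0.94 [281.6  62.5] [0.5259 0.2513 0.012 ]
water_bottle 0.67 [277.7  59.1] [0.5326 0.2516 0.012 ]
rack 0.73 [291.6 110.3] [0.4754 0.2888 0.    ]
```

View pics/w1.png

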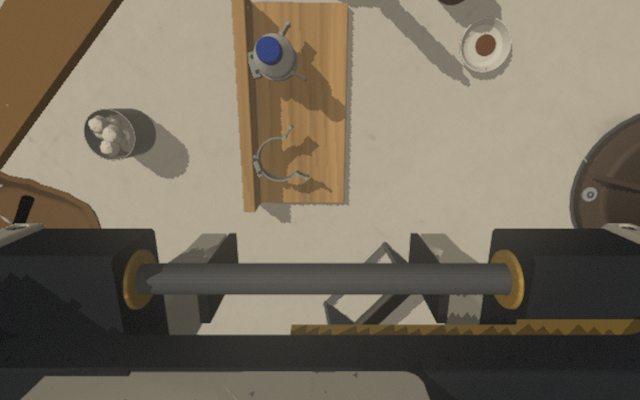

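The wrist view shows the empty clip with lips at (290,127) and (308,177), its back at (255,160), the rack's near corners at (345,204) and (245,211), and the water cap at (268,49).

Run:
```python
from h import *
from scipy.optimize import least_squares
np.set_printoptions(precision=4,suppress=True)
f=lambda u,v:(215+(u+.5)/4.25-.5,165+(v+.5)/4.25-.5)
w=np.load("w1.npz")
def pr(cam,p):
    if cam=="top":return proj("top",p)
    q=w["K"]@(w["T"][:3,:3].T@(p-w["T"][:3,3]));return q[:2]/q[2]
cor=[(-.07,.135,.012),(-.07,-.135,.012),(.07,.135,.058),(.07,-.135,.058)]
O=[("top",f(*u),c) for u,c in zip([(232,550),(594,230),(56,355),(435,32)],cor)]
V=[("w",u,c) for u,c in zip([(345,204),(349,2),(245,211),(234,-1)],cor)]
W=lambda p,q:np.array([p[0]+np.cos(p[2])*q[0]-np.sin(p[2])*q[1],p[1]+np.sin(p[2])*q[0]+np.cos(p[2])*q[1],q[2]])
for o in (O,V,O+V):
    r=least_squares(lambda p:np.concatenate([pr(m,W(p,q))-u for m,u,q in o]),[.47,.29,.7])
    p=r.x;print(p,np.degrees(p[2]),np.abs(r.fun).max(),"clip",W(p,(.02,.0625,.012)))
def un(cam,uv,z):
    c=calibration("top") if cam=="top" else dict(camera_matrix=w["K"],extrinsics=w["T"])
    K=np.array(c["camera_matrix"]);T=np.array(c["extrinsics"]);d=T[:3,:3]@np.linalg.solve(K,[*uv,1.]);return T[:3,3]+d*(z-T[2,3])/d[2]
R=np.array([[np.cos(p[2]),np.sin(p[2])],[-np.sin(p[2]),np.cos(p[2])]])
for cam,uv,z,n in [("top",f(300,305),.056,"lip-"),("top",f(225,415),.056,"lip+"),("w",(290,127),.056,"lip-"),("w",(308,177),.056,"lip+"),("w",(268,49),.117,"cap"),("top",f(388,158),.117,"cap"),("w",(256,160),.05,"back"),("top",f(165,300),.05,"back")]:
    x=un(cam,uv,z);print(n,cam,x,"rack frame",R@(x[:2]-p[:2]))
```

```text
[0.4719 0.2836 0.7514] 43.049650495738604 1.0769921855351186 clip [0.4439 0.3429 0.012 ]
[0.4664 0.285  0.7599] 43.5388103527677 6.032094571907062 clip [0.4378 0.3441 0.012 ]
[0.4677 0.2847 0.7573] 43.3928271349565 7.230523256991118 clip [0.4392 0.3439 0.012 ]
lip- top [0.4605 0.2998 0.056 ] rack frame [0.0051 0.0159]
lip+ top [0.4013 0.3363 0.056 ] rack frame [-0.0127  0.083 ]
lip- w [0.4598 0.3019 0.056 ] rack frame [0.0061 0.0179]
lip+ w [0.3987 0.334  0.056 ] rack frame [-0.0163  0.0832]
cap w [0.5278 0.2519 0.117 ] rack frame [ 0.0211 -0.0652]
cap top [0.5294 0.2521 0.117 ] rack frame [ 0.0224 -0.0662]
back w [0.464  0.3658 0.05  ] rack frame [0.053  0.0614]
back top [0.4618 0.3734 0.05  ] rack frame [0.0567 0.0685]
```

The lips suggest the clip is turned about 16° relative to the rack, which I want to confirm from closer before relying on it.

Request:
arm_command(
  commands=[
    {"tx": 0, "ty": -0.08, "tz": 0.1, "twist": 0},
    {"tx": -0.03, "ty": -0.16, "tz": 0.2, "twist": 0},
    {"tx": -0.06, "ty": -0.23, "tz": 0.3, "twist": 0},
    {"tx": -0.06, "ty": -0.23, "tz": 0.36, "twist": 0},
    {"tx": -0.06, "ty": -0.23, "tz": 0.4, "twist": 0},
    {"tx": -0.06, "ty": -0.23, "tz": 0.4, "twist": 0},
    {"tx": -0.06, "ty": -0.23, "tz": 0.4, "twist": 0},
    {"tx": -0.06, "ty": -0.23, "tz": 0.4, "twist": 0},
  ],
)

```text
t: 3.6
eef_pos: [0.4302, 0.3557, 0.2019]
ee_rot: [-3.139, 0.0, -0.813]
force: [0.1, 1.0, -0.3]
width: 0.0877
gripper_force: 0.0
```

Run:
```python
from h import *
np.set_printoptions(precision=4,suppress=True)
s=get_state();print(s["t"],s["eef_pos"],s["ee_rot"])
save("wrist","w2");c=calibration("wrist");np.savez("w2",K=c["camera_matrix"],T=c["extrinsics"])
for q,z in [("clip_wide",.012),("clip_narrow",.012),("clip_throat",.047)]:
    for r in spot_point(q,"wrist")[:2]: print(q,r["score"],np.array(r["uv"]),ray("wrist",r["uv"],z))
im=cv2.imread("pics/w2.png")[0:230,160:480]
cv2.imwrite("pics/w2c.png",cv2.resize(im,None,fx=2.5,fy=2.5,interpolation=cv2.INTER_CUBIC))
```

```text
3.6 [0.4302 0.3557 0.2019] [-3.1394  0.0001 -0.8128]
```

View pics/w2c.png

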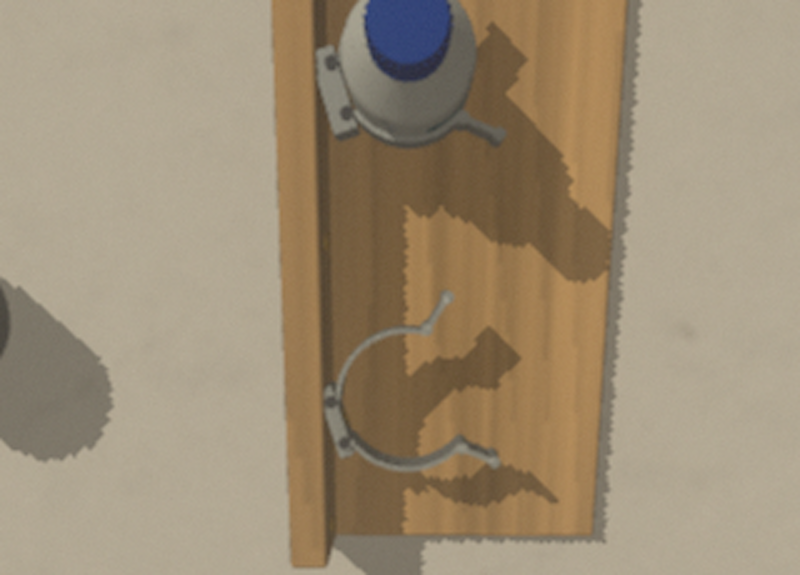

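The crop shows the clip clearly turned about 16° relative to the board: lip tips at (448,297) and (494,460), throat pinch points at (427,330) and (460,440), hinge pins at (331,402) and (345,442). I will fit the clip's own pose to these.

Run:
```python
from h import *
from scipy.optimize import least_squares
np.set_printoptions(precision=4,suppress=True)
w=np.load("w2.npz")
def un(uv,z):
    uv=(160+(uv[0]+.5)/2.5-.5,(uv[1]+.5)/2.5-.5)
    d=w["T"][:3,:3]@np.linalg.solve(w["K"],[*uv,1.]);return (w["T"][:3,3]+d*(z-w["T"][2,3])/d[2])[:2]
z=.056
U=[un(u,z) for u in [(448,297),(494,460),(427,330),(460,440)]]
M=[(-.028,-.034),(-.028,.034),(-.016,-.0245),(-.016,.0245)]
ring=[un(u,z) for u in [(340,385),(357,360),(375,342),(400,330),(360,448),(375,460),(400,467),(430,459)]]
def loc(p,x):
    c,s=np.cos(p[2]),np.sin(p[2]);d=x-p[:2];return np.array([c*d[0]+s*d[1],-s*d[0]+c*d[1]])
f1=lambda p:np.concatenate([loc(p,u)-m for u,m in zip(U,M)])
f2=lambda p:np.array([np.hypot(*loc(p,r))-.029 for r in ring])
for f in (f1,lambda p:np.concatenate([f1(p),f2(p)])):
    r=least_squares(f,[.44,.34,1.]);print(r.x,np.degrees(r.x[2]));print(r.fun*1000)
print("lip separation",np.hypot(*(U[0]-U[1])),"throat",np.hypot(*(U[2]-U[3])))
p=r.x
print("pins local",[loc(p,un(u,z)) for u in [(331,402),(345,442)]])
fr=[un((600,400),.012),un((627,60),.012)];print("front edge local",[loc(p,x) for x in fr],"board yaw",np.degrees(np.arctan2(*(fr[0]-fr[1])[::-1]))-90)
```

```text
[0.4444 0.343  1.0501] 60.16507020744518
[ 0.3537  0.1226  0.2553  1.0325 -0.0898  0.5269 -0.5192 -1.6821]
[0.4434 0.3426 1.0611] 60.79493514221517
[ 0.8376 -0.2662  1.4969  0.6406  0.5023  0.0104  0.5874 -2.1967 -0.6479
 -2.817  -2.1896 -0.8085 -0.6742 -0.2854 -0.6377 -2.6699]
lip separation 0.0689099690428153 throat 0.046792972324870105
pins local [array([ 0.0304, -0.0085]), array([0.0302, 0.0089])]
front edge local [array([-0.0821,  0.033 ]), array([-0.1269, -0.1018])] board yaw 42.38478183351717
```

```bash
python3 -c "
from h import *
go((.42,.12,.27),-96)"
```

```text
tx ty tz twist [ 0.657  0.676 -0.275] 0.2745
```

Request:
arm_command(
  commands=[
    {"tx": 0.05, "ty": 0.06, "tz": -0.14, "twist": 0.02},
    {"tx": 0.15, "ty": 0.16, "tz": -0.24, "twist": 0.055},
    {"tx": 0.26, "ty": 0.27, "tz": -0.27, "twist": 0.09},
    {"tx": 0.36, "ty": 0.38, "tz": -0.27, "twist": 0.125},
    {"tx": 0.46, "ty": 0.48, "tz": -0.27, "twist": 0.16},
    {"tx": 0.55, "ty": 0.57, "tz": -0.27, "twist": 0.2},
    {"tx": 0.62, "ty": 0.64, "tz": -0.27, "twist": 0.235},
    {"tx": 0.66, "ty": 0.68, "tz": -0.27, "twist": 0.27},
  ],
)

```text
t: 4.47
eef_pos: [0.4192, 0.1163, 0.2689]
ee_rot: [-3.14, 0.001, -1.668]
force: [0.1, 0.5, 0.1]
width: 0.0877
gripper_force: 0.0
```

```bash
python3 -c "
from h import *
print(get_state()['q'])
go((.541,-.03,.22),-150)"
```

```text
[ 7.27254934e-01 -9.94014248e-02 -3.48476901e-01  1.50742168e-04
 -1.31957699e+00 -8.24498736e-01]
tx ty tz twist [ 0.535 -0.541  0.196] 0.3024
```

Request:
arm_command(
  commands=[
    {"tx": 0.05, "ty": -0.05, "tz": 0.02, "twist": 0.03},
    {"tx": 0.13, "ty": -0.13, "tz": 0.05, "twist": 0.065},
    {"tx": 0.22, "ty": -0.22, "tz": 0.1, "twist": 0.1},
    {"tx": 0.3, "ty": -0.3, "tz": 0.15, "twist": 0.14},
    {"tx": 0.38, "ty": -0.38, "tz": 0.18, "twist": 0.18},
    {"tx": 0.46, "ty": -0.46, "tz": 0.18, "twist": 0.22},
    {"tx": 0.53, "ty": -0.53, "tz": 0.18, "twist": 0.26},
    {"tx": 0.535, "ty": -0.54, "tz": 0.18, "twist": 0.3},
  ],
)

```text
t: 5.13
eef_pos: [0.5439, -0.0295, 0.2227]
ee_rot: [-3.141, -0.0, -2.609]
force: [0.4, 0.2, -0.3]
width: 0.0877
gripper_force: 0.0
```

Run:
```python
from h import *
np.set_printoptions(precision=4,suppress=True)
s=get_state();print(s["t"],s["eef_pos"],s["ee_rot"])
save("wrist","w3")
for r in spot_point("spirit_bottle","wrist")[:2]: print(r["score"],np.array(r["uv"]),ray("wrist",r["uv"],0))
for r in regions_of("spirit_bottle","wrist")[:2]: print(r["score"],r["rect"])
print("pred base",proj("wrist",(.541,-.03,0)),"cap top",proj("wrist",(.541,-.03,.115)))
```

```text
5.1333 [ 0.5439 -0.0295  0.2227] [-3.1408 -0.0004 -2.6088]
0.78 [322.4 165.7] [ 0.5439 -0.028   0.    ]
0.86 [300.2, 143.1, 351.3, 199.0]
pred base [321.5923 162.8707] cap top [321.1414 183.2397]
```

View pics/w3.png

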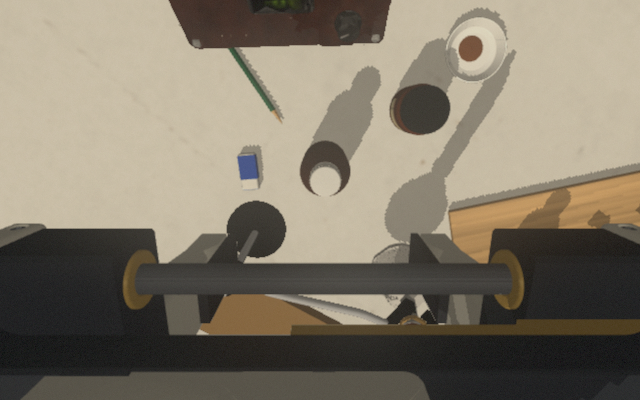

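The wrist view shows the bottle at (325,168) with its cap at (325,180), centred between the open fingers to within 3 mm. The helping hand and iron lie behind, outside the descent column, so I descend.

Request:
arm_command(
  commands=[
    {"tx": 0.007, "ty": 0.01, "tz": 0.1, "twist": 0.003},
    {"tx": 0.007, "ty": 0.01, "tz": 0.22, "twist": 0.003},
    {"tx": 0.007, "ty": 0.01, "tz": 0.34, "twist": 0.003},
    {"tx": 0.007, "ty": 0.01, "tz": 0.45, "twist": 0.003},
    {"tx": 0.007, "ty": 0.01, "tz": 0.54, "twist": 0.003},
    {"tx": 0.007, "ty": 0.01, "tz": 0.61, "twist": 0.003},
    {"tx": 0.007, "ty": 0.01, "tz": 0.65, "twist": 0.003},
    {"tx": 0.007, "ty": 0.01, "tz": 0.66, "twist": 0.003},
  ],
)

```text
t: 5.95
eef_pos: [0.5381, -0.025, 0.0567]
ee_rot: [3.141, -0.002, -2.606]
force: [-0.1, -0.5, -1.0]
width: 0.0878
gripper_force: 0.0
```

Request:
arm_command(
  commands=[
    {"tx": 0, "ty": 0, "tz": 0, "twist": 0},
    {"tx": 0, "ty": 0, "tz": 0, "twist": 0},
    {"tx": 0, "ty": 0, "tz": 0, "twist": 0},
    {"tx": 0, "ty": 0, "tz": 0, "twist": 0},
    {"tx": 0, "ty": 0, "tz": 0, "twist": 0},
    {"tx": 0, "ty": 0, "tz": 0, "twist": 0},
    {"tx": 0, "ty": 0, "tz": 0, "twist": 0},
    {"tx": 0, "ty": 0, "tz": 0, "twist": 0},
  ],
  claw=0,
  grip_force=30,
)

```text
t: 6.62
eef_pos: [0.54, -0.0256, 0.0585]
ee_rot: [-3.141, 0.001, -2.61]
force: [0.4, -1.2, 4.3]
width: 0.0526
gripper_force: 30.0
```

Request:
arm_command(
  commands=[
    {"tx": 0, "ty": 0, "tz": -0.03, "twist": 0},
    {"tx": 0, "ty": 0, "tz": -0.1, "twist": 0},
    {"tx": 0, "ty": 0, "tz": -0.2, "twist": 0},
    {"tx": 0, "ty": 0, "tz": -0.32, "twist": 0},
    {"tx": 0, "ty": 0, "tz": -0.44, "twist": 0},
    {"tx": 0, "ty": 0, "tz": -0.54, "twist": 0},
    {"tx": 0, "ty": 0, "tz": -0.6, "twist": 0},
    {"tx": 0, "ty": 0, "tz": -0.6, "twist": 0},
  ],
)

```text
t: 7.28
eef_pos: [0.5405, -0.0252, 0.2115]
ee_rot: [-3.14, 0.005, -2.61]
force: [0.0, -0.0, -2.9]
width: 0.0525
gripper_force: 30.0
```

Run:
```python
from h import *
s=get_state();print(s["t"],s["eef_pos"],s["width"],s["force"],s["gripper_force"])
go((.42,.11,.22),-95)
```

```text
7.2833 [ 0.54054945 -0.0252166   0.21147011] 0.052514508915961954 [ 0.04702972 -0.02929425 -2.86326029] 29.965682923793793
tx ty tz twist [ 0.141  0.711 -0.036] -0.3029
```

Request:
arm_command(
  commands=[
    {"tx": 0.02, "ty": 0.05, "tz": -0.01, "twist": -0.02},
    {"tx": 0.04, "ty": 0.13, "tz": -0.02, "twist": -0.05},
    {"tx": 0.06, "ty": 0.23, "tz": -0.036, "twist": -0.09},
    {"tx": 0.08, "ty": 0.34, "tz": -0.036, "twist": -0.13},
    {"tx": 0.1, "ty": 0.45, "tz": -0.036, "twist": -0.17},
    {"tx": 0.12, "ty": 0.56, "tz": -0.036, "twist": -0.21},
    {"tx": 0.14, "ty": 0.65, "tz": -0.036, "twist": -0.25},
    {"tx": 0.14, "ty": 0.71, "tz": -0.036, "twist": -0.29},
  ],
)

```text
t: 7.95
eef_pos: [0.4162, 0.1102, 0.2155]
ee_rot: [3.139, -0.001, -1.696]
force: [0.2, -0.5, -3.3]
width: 0.0526
gripper_force: 30.0
```

Run:
```python
from h import *
go((.4145,.2908,.18),-29.5)
```

```text
tx ty tz twist [-0.716  0.097  0.142] -0.376
```

Request:
arm_command(
  commands=[
    {"tx": -0.06, "ty": 0.01, "tz": 0.02, "twist": -0.03},
    {"tx": -0.15, "ty": 0.03, "tz": 0.04, "twist": -0.065},
    {"tx": -0.26, "ty": 0.05, "tz": 0.06, "twist": -0.1},
    {"tx": -0.38, "ty": 0.07, "tz": 0.08, "twist": -0.14},
    {"tx": -0.5, "ty": 0.09, "tz": 0.1, "twist": -0.18},
    {"tx": -0.6, "ty": 0.097, "tz": 0.12, "twist": -0.22},
    {"tx": -0.68, "ty": 0.097, "tz": 0.14, "twist": -0.26},
    {"tx": -0.716, "ty": 0.097, "tz": 0.14, "twist": -0.3},
  ],
)

```text
t: 8.62
eef_pos: [0.4173, 0.2917, 0.1791]
ee_rot: [3.137, 0.001, -0.756]
force: [0.7, 0.2, -2.9]
width: 0.0525
gripper_force: 30.0
```

Request:
arm_command(
  commands=[
    {"tx": 0, "ty": 0, "tz": 0, "twist": -0.03},
    {"tx": 0, "ty": 0, "tz": 0, "twist": -0.06},
    {"tx": 0, "ty": 0, "tz": 0, "twist": -0.076},
    {"tx": 0, "ty": 0, "tz": 0, "twist": -0.076},
    {"tx": 0, "ty": 0, "tz": 0, "twist": -0.076},
    {"tx": 0, "ty": 0, "tz": 0, "twist": -0.076},
    {"tx": 0, "ty": 0, "tz": 0, "twist": -0.076},
    {"tx": 0, "ty": 0, "tz": 0, "twist": -0.076},
  ],
)

```text
t: 9.28
eef_pos: [0.4185, 0.2902, 0.1817]
ee_rot: [3.141, 0.0, -0.526]
force: [-0.1, 0.3, -3.1]
width: 0.0524
gripper_force: 30.0
```

Run:
```python
from h import *
s=get_state();print(s["t"],s["eef_pos"],s["ee_rot"])
for r in regions_of("spirit_bottle","wrist")[:1]: print(r["score"],r["rect"])
go((.4145,.2908,.08),-29.5)
save("wrist","w4");print("home base px",proj("wrist",(.444,.343,.012)))
for z in(0,.115): print(z,proj("wrist",np.array(s["eef_pos"])+[0,0,z-.058]))
a=cv2.imread("pics/w4.png");cv2.imwrite("pics/w4c.png",cv2.resize(a[:260,130:510],None,fx=2.1,fy=2.1))
```

```text
9.2833 [0.41852233 0.29020303 0.18172359] [ 3.14134263e+00  1.22068670e-04 -5.25859314e-01]
0.86 [300.2, 143.1, 351.3, 199.0]
tx ty tz twist [-0.015  0.006  0.407] -0.0034
home base px [270.30524988 177.08641289]
0 [323.28849443 200.92960914]
0.115 [323.62105006 271.11104465]
```

View pics/w4c.png

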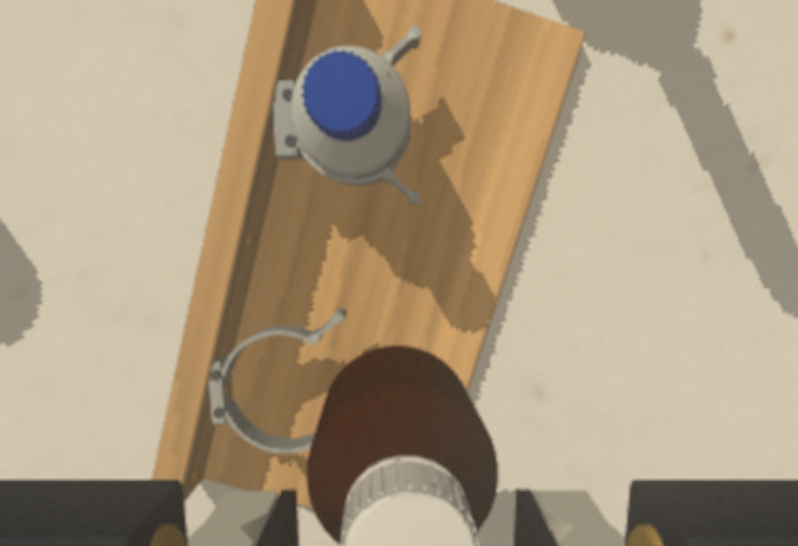

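The view shows the bottle held upright between the fingers, in line with the clip mouth. The clip's pins (217,370) and (218,410) are vertical in the picture, so the push axis matches tool y.

Run:
```python
from h import *
s=get_state();p=np.array(s["eef_pos"]);R=Ro.from_euler("xyz",s["ee_rot"]).as_matrix()
for d in(-.004,0,.004): print(d,proj("wrist",p+[0,0,-.058]+R[:,0]*(.027+d)), "cap far edge",proj("wrist",p+[0,0,.057]+R[:,0]*(.015+d)))
go((.4164,.2943,.0745),-29.5)
```

```text
-0.004 [323.1506494 171.9221634] cap far edge [323.38580242 248.56288738]
0 [323.15077182 166.73315124] cap far edge [323.38772177 240.11465336]
0.004 [323.15089527 161.50054612] cap far edge [323.38966918 231.54287632]
tx ty tz twist [-0.016 -0.009  0.429] -0.0034
```

Request:
arm_command(
  commands=[
    {"tx": -0.02, "ty": -0.009, "tz": 0.06, "twist": -0.003},
    {"tx": -0.02, "ty": -0.009, "tz": 0.14, "twist": -0.003},
    {"tx": -0.02, "ty": -0.009, "tz": 0.22, "twist": -0.003},
    {"tx": -0.02, "ty": -0.009, "tz": 0.3, "twist": -0.003},
    {"tx": -0.02, "ty": -0.009, "tz": 0.36, "twist": -0.003},
    {"tx": -0.02, "ty": -0.009, "tz": 0.4, "twist": -0.003},
    {"tx": -0.02, "ty": -0.009, "tz": 0.42, "twist": -0.003},
    {"tx": -0.02, "ty": -0.009, "tz": 0.43, "twist": -0.003},
  ],
)

```text
t: 10.05
eef_pos: [0.4154, 0.2948, 0.074]
ee_rot: [3.141, -0.0, -0.515]
force: [-0.7, -0.4, -3.0]
width: 0.0529
gripper_force: 30.0
```

Request:
arm_command(
  commands=[
    {"tx": 0, "ty": 0, "tz": 0, "twist": 0},
    {"tx": 0, "ty": 0, "tz": 0.003, "twist": 0},
    {"tx": 0, "ty": 0, "tz": 0.006, "twist": 0},
    {"tx": 0, "ty": 0, "tz": 0.009, "twist": 0},
    {"tx": 0, "ty": 0, "tz": 0.012, "twist": 0},
    {"tx": 0, "ty": 0, "tz": 0.012, "twist": 0},
    {"tx": 0, "ty": 0, "tz": 0.012, "twist": 0},
    {"tx": 0, "ty": 0, "tz": 0.012, "twist": 0},
  ],
  grip_force=40,
)

```text
t: 10.72
eef_pos: [0.4155, 0.2948, 0.0715]
ee_rot: [-3.141, -0.0, -0.515]
force: [0.2, -0.0, -2.5]
width: 0.0521
gripper_force: 40.0
```

Request:
arm_command(
  commands=[
    {"tx": 0, "ty": 0, "tz": 0.002, "twist": 0},
    {"tx": 0, "ty": 0, "tz": 0.004, "twist": 0},
    {"tx": 0, "ty": 0, "tz": 0.005, "twist": 0},
    {"tx": 0, "ty": 0, "tz": 0.006, "twist": 0},
    {"tx": 0, "ty": 0, "tz": 0.006, "twist": 0},
    {"tx": 0, "ty": 0, "tz": 0.006, "twist": 0},
    {"tx": 0, "ty": 0, "tz": 0.006, "twist": 0},
    {"tx": 0, "ty": 0, "tz": 0.006, "twist": 0},
  ],
)

```text
t: 11.38
eef_pos: [0.4158, 0.2951, 0.0704]
ee_rot: [-3.141, -0.0, -0.515]
force: [-0.6, -0.8, 5.0]
width: 0.0522
gripper_force: 40.0
```

Request:
arm_command(
  commands=[
    {"tx": 0, "ty": -0.01, "tz": -0.002, "twist": 0},
    {"tx": 0, "ty": -0.025, "tz": -0.002, "twist": 0},
    {"tx": 0, "ty": -0.04, "tz": -0.002, "twist": 0},
    {"tx": 0, "ty": -0.055, "tz": -0.002, "twist": 0},
    {"tx": 0, "ty": -0.07, "tz": -0.002, "twist": 0},
    {"tx": 0, "ty": -0.085, "tz": -0.002, "twist": 0},
    {"tx": 0, "ty": -0.1, "tz": -0.002, "twist": 0},
    {"tx": 0, "ty": -0.11, "tz": -0.002, "twist": 0},
  ],
)

```text
t: 12.05
eef_pos: [0.4267, 0.3148, 0.0696]
ee_rot: [3.132, 0.0, -0.516]
force: [-7.4, -9.8, 11.8]
width: 0.0525
gripper_force: 39.9
```

Request:
arm_command(
  commands=[
    {"tx": 0, "ty": -0.005, "tz": 0, "twist": 0},
    {"tx": 0, "ty": -0.01, "tz": 0, "twist": 0},
    {"tx": 0, "ty": -0.015, "tz": 0, "twist": 0},
    {"tx": 0, "ty": -0.02, "tz": 0, "twist": 0},
    {"tx": 0, "ty": -0.025, "tz": 0, "twist": 0},
    {"tx": 0, "ty": -0.03, "tz": 0, "twist": 0},
    {"tx": 0, "ty": -0.035, "tz": 0, "twist": 0},
    {"tx": 0, "ty": -0.04, "tz": 0, "twist": 0},
  ],
)

```text
t: 12.72
eef_pos: [0.4301, 0.3214, 0.0694]
ee_rot: [3.128, 0.001, -0.517]
force: [-13.2, -15.0, 19.1]
width: 0.052
gripper_force: 39.9
```

Vertical load is building because the bottle presses on the board, with a little side load. I relieve both before pushing on.

Request:
arm_command(
  commands=[
    {"tx": -0.003, "ty": 0, "tz": -0.003, "twist": 0},
    {"tx": -0.006, "ty": 0, "tz": -0.005, "twist": 0},
    {"tx": -0.006, "ty": 0, "tz": -0.007, "twist": 0},
    {"tx": -0.006, "ty": 0, "tz": -0.007, "twist": 0},
    {"tx": -0.006, "ty": 0, "tz": -0.007, "twist": 0},
    {"tx": -0.006, "ty": 0, "tz": -0.007, "twist": 0},
    {"tx": -0.006, "ty": 0, "tz": -0.007, "twist": 0},
    {"tx": -0.006, "ty": 0, "tz": -0.007, "twist": 0},
  ],
)

```text
t: 13.38
eef_pos: [0.4301, 0.3247, 0.07]
ee_rot: [3.133, 0.001, -0.517]
force: [-4.2, -7.2, -1.7]
width: 0.0522
gripper_force: 39.9
```

Run:
```python
from h import *
s=get_state();f=np.array(s["force"]);d=np.array(s["eef_pos"])-[.444,.343,0]
a=np.radians(60.5);M=np.array([[np.cos(a),np.sin(a)],[-np.sin(a),np.cos(a)]])
print("local f",M@f[:2],f[2],"local pos",M@d[:2],s["moment"])
save("wrist","w5");save("scene","s5")
a=cv2.imread("pics/w5.png")[60:300,130:510];b=cv2.imread("pics/s5.png")[170:300,220:380]
cv2.imwrite("pics/c5.png",np.hstack([cv2.resize(a,(475,300)),cv2.resize(b,(320,300))]))
```

```text
local f [-8.38881314  0.11405118] -1.7122263760365164 local pos [-0.02280874  0.00311199] [-3.01363433  1.96586744 -0.02636118]
```

View pics/c5.png

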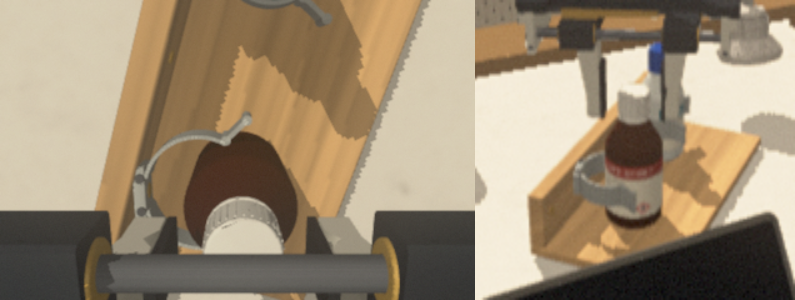

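The pictures show the bottle upright in the clip mouth, entering between the arms. Side load is now zero, so I continue the push.

Request:
arm_command(
  commands=[
    {"tx": 0, "ty": -0.005, "tz": 0, "twist": 0},
    {"tx": 0, "ty": -0.01, "tz": 0, "twist": 0},
    {"tx": 0, "ty": -0.015, "tz": -0.001, "twist": 0},
    {"tx": 0, "ty": -0.02, "tz": -0.001, "twist": 0},
    {"tx": 0, "ty": -0.025, "tz": -0.002, "twist": 0},
    {"tx": 0, "ty": -0.03, "tz": -0.002, "twist": 0},
    {"tx": 0, "ty": -0.03, "tz": -0.002, "twist": 0},
    {"tx": 0, "ty": -0.03, "tz": -0.002, "twist": 0},
  ],
)

```text
t: 14.15
eef_pos: [0.4362, 0.3349, 0.072]
ee_rot: [3.141, 0.0, -0.516]
force: [-0.8, -0.2, -5.2]
width: 0.0519
gripper_force: 39.9
```

```bash
cat >> h.py <<'E'
def loc():
    s=get_state();f=np.array(s["force"]);d=np.array(s["eef_pos"])-[.444,.343,0]
    a=np.radians(60.5);M=np.array([[np.cos(a),np.sin(a)],[-np.sin(a),np.cos(a)]])
    print("local f",M@f[:2],f[2],"local pos",M@d[:2],s["eef_pos"][2],s["ee_rot"][0])
E
python3 -c "
from h import *
loc()"
```

```text
local f [-0.60748198  0.56748987] -5.228444601821528 local pos [-0.01092265  0.00282399] 0.07195819220601354 3.141210077877411
```

Request:
arm_command(
  commands=[
    {"tx": 0, "ty": -0.004, "tz": 0.001, "twist": 0},
    {"tx": 0, "ty": -0.008, "tz": 0.002, "twist": 0},
    {"tx": 0, "ty": -0.012, "tz": 0.003, "twist": 0},
    {"tx": 0, "ty": -0.016, "tz": 0.003, "twist": 0},
    {"tx": 0, "ty": -0.02, "tz": 0.003, "twist": 0},
    {"tx": 0, "ty": -0.024, "tz": 0.003, "twist": 0},
    {"tx": 0, "ty": -0.028, "tz": 0.003, "twist": 0},
    {"tx": 0, "ty": -0.03, "tz": 0.003, "twist": 0},
  ],
)

```text
t: 14.82
eef_pos: [0.4403, 0.3416, 0.0721]
ee_rot: [-3.141, -0.0, -0.515]
force: [0.3, 1.8, -2.4]
width: 0.0523
gripper_force: 40.0
```

```bash
python3 -c "
from h import *
loc()"
```

```text
local f [1.72986992 0.59779785] -2.354331438685762 local pos [-0.00302423  0.00259565] 0.07209653987638323 -3.140949022853449
```

Request:
arm_command(
  commands=[
    {"tx": 0, "ty": -0.003, "tz": 0, "twist": 0},
    {"tx": 0, "ty": -0.006, "tz": 0, "twist": 0},
    {"tx": 0, "ty": -0.009, "tz": 0, "twist": 0},
    {"tx": 0, "ty": -0.012, "tz": 0, "twist": 0},
    {"tx": 0, "ty": -0.012, "tz": 0, "twist": 0},
    {"tx": 0, "ty": -0.012, "tz": 0, "twist": 0},
    {"tx": 0, "ty": -0.012, "tz": 0, "twist": 0},
    {"tx": 0, "ty": -0.012, "tz": 0, "twist": 0},
  ],
)

```text
t: 15.48
eef_pos: [0.441, 0.3431, 0.0715]
ee_rot: [3.14, 0.0, -0.516]
force: [-1.1, -1.8, -3.2]
width: 0.0525
gripper_force: 39.9
```

```bash
python3 -c "
from h import *
loc()"
```

```text
local f [-2.05087054  0.0563063 ] -3.2114834157487353 local pos [-0.00133803  0.00264565] 0.07152497660189619 3.1401205502933145
```

Request:
arm_command(
  commands=[
    {"tx": 0, "ty": -0.003, "tz": 0, "twist": 0},
    {"tx": 0, "ty": -0.006, "tz": 0, "twist": 0},
    {"tx": 0, "ty": -0.008, "tz": 0, "twist": 0},
    {"tx": 0, "ty": -0.008, "tz": 0, "twist": 0},
    {"tx": 0, "ty": -0.008, "tz": 0, "twist": 0},
    {"tx": 0, "ty": -0.008, "tz": 0, "twist": 0},
    {"tx": 0, "ty": -0.008, "tz": 0, "twist": 0},
    {"tx": 0, "ty": -0.008, "tz": 0, "twist": 0},
  ],
)

```text
t: 16.15
eef_pos: [0.4413, 0.3435, 0.0714]
ee_rot: [3.137, 0.0, -0.516]
force: [-4.3, -5.3, -0.0]
width: 0.0524
gripper_force: 39.9
```

```bash
python3 -c "
from h import *
loc()"
```

```text
local f [-6.72213768  1.1061563 ] -0.02774023087338834 local pos [-0.00091771  0.00258268] 0.07135015997739122 3.1372828379381996
```

The bottle is hard against the back piece. I ease off, set it down on the board and let go.

Request:
arm_command(
  commands=[
    {"tx": 0, "ty": 0.004, "tz": 0.001, "twist": 0},
    {"tx": 0, "ty": 0.006, "tz": 0.002, "twist": 0},
    {"tx": 0, "ty": 0.008, "tz": 0.003, "twist": 0},
    {"tx": 0, "ty": 0.008, "tz": 0.003, "twist": 0},
    {"tx": 0, "ty": 0.008, "tz": 0.003, "twist": 0},
    {"tx": 0, "ty": 0.008, "tz": 0.003, "twist": 0},
    {"tx": 0, "ty": 0.008, "tz": 0.003, "twist": 0},
    {"tx": 0, "ty": 0.008, "tz": 0.003, "twist": 0},
  ],
)

```text
t: 16.82
eef_pos: [0.4412, 0.3433, 0.071]
ee_rot: [3.14, 0.0, -0.515]
force: [-3.6, -4.3, 0.1]
width: 0.0527
gripper_force: 39.9
```

Request:
arm_command(
  commands=[
    {"tx": 0, "ty": 0, "tz": 0, "twist": 0},
    {"tx": 0, "ty": 0, "tz": 0, "twist": 0},
    {"tx": 0, "ty": 0, "tz": 0, "twist": 0},
    {"tx": 0, "ty": 0, "tz": 0, "twist": 0},
    {"tx": 0, "ty": 0, "tz": 0, "twist": 0},
    {"tx": 0, "ty": 0, "tz": 0, "twist": 0},
    {"tx": 0, "ty": 0, "tz": 0, "twist": 0},
    {"tx": 0, "ty": 0, "tz": 0, "twist": 0},
  ],
  claw=1,
)

```text
t: 17.48
eef_pos: [0.4416, 0.344, 0.0712]
ee_rot: [-3.141, -0.0, -0.515]
force: [-0.7, -0.3, 1.1]
width: 0.0874
gripper_force: 0.0
```

Request:
arm_command(
  commands=[
    {"tx": 0, "ty": 0, "tz": -0.04, "twist": 0},
    {"tx": 0, "ty": 0, "tz": -0.1, "twist": 0},
    {"tx": 0, "ty": 0, "tz": -0.18, "twist": 0},
    {"tx": 0, "ty": 0, "tz": -0.28, "twist": 0},
    {"tx": 0, "ty": 0, "tz": -0.38, "twist": 0},
    {"tx": 0, "ty": 0, "tz": -0.48, "twist": 0},
    {"tx": 0, "ty": 0, "tz": -0.56, "twist": 0},
    {"tx": 0, "ty": 0, "tz": -0.6, "twist": 0},
  ],
)

```text
t: 18.15
eef_pos: [0.4425, 0.3446, 0.2251]
ee_rot: [-3.137, -0.001, -0.515]
force: [0.7, 1.4, 0.9]
width: 0.0878
gripper_force: 0.0
```

Run:
```python
from h import *
s=get_state();print(s["t"],s["eef_pos"],s["force"],s["width"])
save("wrist","w6");save("scene","s6")
print("home base, cap px",proj("wrist",(.444,.343,.012)),proj("wrist",(.444,.343,.127)))
a=cv2.imread("pics/w6.png")[60:300,130:510];b=cv2.imread("pics/s6.png")[170:300,220:380]
cv2.imwrite("pics/c6.png",np.hstack([cv2.resize(a,(475,300)),cv2.resize(b,(320,300))]))
```

```text
18.15 [0.44246814 0.34463073 0.22508491] [0.71093017 1.39281557 0.87659161] 0.08783604150343147
home base, cap px [324.20195829 164.65381555] [324.17538623 186.53512831]
```

View pics/c6.png

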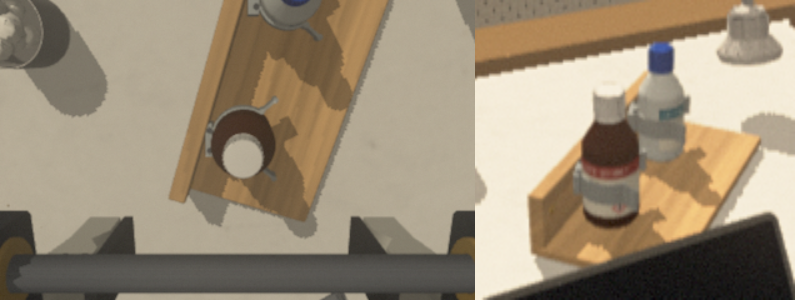

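The bottle stands upright in the clip with the arms closed round it. Its cap is at about (324,185), and (324,187) was predicted for home. The water bottle is undisturbed and the gripper is clear.

```bash
python3 -c "
from station import *
print(job_done())"
```

```text
the job is handed in; nothing more can be done
None
```

The spirit bottle stands upright and fully home in its spring clip with the arms closed round it, the gripper has let go and is clear, the water bottle is still in its clip, and the job was handed in at about 18 s.

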